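Push the plug tray home and draw out the seedling tray

ROBOT

A 6-joint arm with a two-finger parallel gripper is mounted at the origin on the work surface. World frame = base frame: x ahead of the robot, y to its left, z up, the work surface at z = 0. Lengths are in m, angles in rad, forces in N, time in s.
With the tool pointing down it reaches from about 0.35 to 0.775 m from the base axis. Payload 7.3 kg.
Tool frame: the origin (TCP) lies between the finger pads; the fingertips stand 25 mm ahead of it and the grasp point (between the pads) lies 6 mm ahead of it; y points along the fingers, z is the direction in which the jaws open and shut, and the axes are right-handed (so a half turn about y gives the same grasp; the last joint's range is limited). The gripper opens to 92 mm and grips with 3 to 60 N. Pads are 19 mm wide; open, the fingers measure 130 mm over their backs; the gripper's body (75 mm by 190 mm) begins 47 mm behind the grasp point.
Start: joints at [-0.146, 0.342, 1.524, -0, 1.275, -0.146], TCP at [0.525, 0, 0.22] pointing down, gripper open.
Joint ranges: [-2.53, 2.53], [-0.77, 2.02], [0.04, 2.7], [-1, 4.14], [0.28, 2.66], [-3.11, 3.11]. Speed limits (rad/s): [2.57, 2.57, 3.14, 3.14, 3.14, 3.14].

INTERFACE

Orientations are given as [roll, pitch, yaw] about the fixed x, y, z axes, in that order (R = Rz(yaw) Ry(pitch) Rx(roll)).
In Python, from cell import sensors, read_camera, hand_in gives the robot as it stands. The module is installed in compiled form; this text tells all that it offers.
- The arm moves only by the tool send_rows, never from a script. Its argument "motion" is a list that holds one entry, the list of rows, each a list of 4 numbers: the shift along the tool's x, y, z in m, then the turn about the tool's y in degrees. In form: [[[tx, ty, tz, twist], ...]]. A call has 1 to 8 rows; each row is the pose to reach, as a shift and turn from the pose measured when the call began, along the tool's axes at that moment; what a row does not reach only later rows make up. A row lasts 1/10 s, in which the tool goes at most 50 mm and 8.59 degrees, less where a joint would pass 70% of its speed; a pose out of reach is approached as far as the arm can. A call with a gripper value outside its range is refused whole. "gripper" is the opening, from 0 (shut) to 1 (fully open), set as the call begins (left out, the last holds). The fingers move at their own pace and stop on an object; "grip_force" is the grip in N (left out, the last holds). Time passes only in rows, so rows that repeat a pose let the fingers close. It gives the time, the measured TCP pose, the force and the opening at its end, in the units of the state.
- sensors.observe(): the state, without advancing time (a new reading comes with each control period).
- read_camera(name): name is "scene" or "side" or "wrist"; returns a dict with "frame" (480x640x3 uint8, red, green, blue), "fx", "fy", "cx", "cy" (pixels), "extrinsics" (4x4, takes a point from world to camera coordinates). Camera axes: x right, y up, looking along -z (the intrinsics and any distortion apply to the point x, -y, -z); pixel columns grow to the right and rows downward; lengths in m; the calibration is good to about 2 mm. A picture is of the moment at which its call begins. There is no depth.
- hand_in(): hands the job in, once; it reports no verdict.
The state is a dict: "time": time; "qpos": joint angles; "qvel": joint speeds; "joint_efforts": joint torques, N m; "tool_pos": TCP position; "tool_rot": TCP orientation; "contact_force": force on the tool from outside, world axes, zero at the start; "torque": the same for the moment, N m; "opening": finger opening in m.
Only numpy, scipy, OpenCV 4.12 (cv2) and the standard library are available. Lean on these libraries where they do the work, as an engineer would, in place of code of your own. Each camera call takes 0.05 s, during which the arm holds its last target.

TASK

Only one tray may be out at a time: push the white tray with the rockwool blocks fully home, and only then hook a fingertip behind the lip of the green seedling tray and draw it all the way out to its stop, ready for pricking out. Do it gently with the fingertips, without gripping or lifting anything; the pots and blocks stay upright in their trays and the other things on the bench stay where they are.

Things in the scene. Friction and masses are not known exactly. Their poses are not given: they have to be found in the camera images.
- seedling_lip (a point): GREEN tray, holding two potted seedlings. Point: middle of the top edge of its front lip, 75 mm above the table. Axes: x level, home direction (into the rails, away from the robot); y along the lip; z up. Lip 140 wide, 6 thick, rolled top edge 10 thick. Behind it an empty trough 54 long (x), 132 wide, floor 24 above the table, open above; then a divider and the bay. 
- seedling_tray (a joint): Travel of that tray: 0 is fully home against its end stop, grows as the tray is drawn out towards the robot, 0.14 m is fully out against the outer stop. It slides stiffly (about 2 N of friction) and stays where it is left. At the start this tray is home or within 15 mm of it.
- plug_lip (a point): WHITE tray, holding two straw-coloured blocks. Point: middle of the top edge of its front lip, 75 mm above the table. Axes: x level, home direction (into the rails, away from the robot); y along the lip; z up. Lip 140 wide, 6 thick, rolled top edge 10 thick. Behind it an empty trough 54 long (x), 132 wide, floor 24 above the table, open above; then a divider and the bay. 
- plug_tray (a joint): Travel of that tray: 0 is fully home against its end stop, grows as the tray is drawn out towards the robot, 0.14 m is fully out against the outer stop. It slides stiffly (about 2 N of friction) and stays where it is left. At the start this tray stands 50 to 100 mm out.
- seedling1_mid (a point): Black pot with a small seedling, standing loose in the green tray's bay: pot 55 high, 52 wide at the rim, 38 at the foot, foliage to about 110 above its foot. Point: centre of the pot, half-way up; z is its upright axis.
- block1_mid (a point): Straw-coloured rockwool block 50 x 50 x 45 high, loose in the white tray's bay. Point: its centre; z is its upright axis.
- seedling2_mid (a point): Black pot with a small seedling, standing loose in the green tray's bay: pot 55 high, 52 wide at the rim, 38 at the foot, foliage to about 110 above its foot. Point: centre of the pot, half-way up; z is its upright axis.
- block2_mid (a point): Straw-coloured rockwool block 50 x 50 x 45 high, loose in the white tray's bay. Point: its centre; z is its upright axis.
- sprayer_mid (a point): Bystander: clear bottle with a blue cap, 64 across, 170 high. Point: half-way up.
- clay_pot_mid (a point): Bystander: empty terracotta pot, 72 across, 65 high. Point: half-way up.
- seed_jar_mid (a point): Bystander: amber jar with a yellow lid, 60 across, 85 high. Point: half-way up.
- trowel_mid (a point): Bystander: hand trowel lying flat, 265 long, 55 wide, wooden handle. Point: near its middle; x axis towards the blade.
- seedling_rails: Aluminium stand of the green tray, fixed to the bench, tray on it: 250 long, 168 wide. Origin on the table under its centre, x axis home direction. Side rails 40 high; a grow-light bar crosses the rear, underside 196 above the table, front edge 215 beyond the lip of a tray that is home. Tray 240 long, walls 42 high, floor 4, divider 36 high, bay 170 long.
- plug_rails: Aluminium stand of the white tray, fixed to the bench, tray on it: 250 long, 168 wide. Origin on the table under its centre, x axis home direction. Same make as the green tray's stand; the two stand side by side, either one on the left.

How it is judged:
By the outcome, as a careful person would: the job done as asked, in the order asked, and still so for the second after the job is handed in, with the robot touching nothing.
It also fails if it takes over 51 s, if anything falls off the work surface, if the arm or the gripper's body presses on something with over 40 N, if the wrist force passes 120 N, or if a joint passes its speed limit or range.

## Working session

There is one attempt and no reset: what is moved stays moved. The work goes in short steps, Python scripts to look and compute and a tool call to move; the robot and the scene stay as the last step left them, time stands still between calls to the robot, and variables do not carry over. Pictures are saved under pics/ and viewed, and the job is handed in when it is done.

Besides the shell and the picture viewer there is one more tool, called after ">>>" as a command line: name --argument value ..., lists and objects as JSON in quotes. send_rows: Moves the arm, as the interface text tells. Its arguments: {"type":"object","properties":{"motion":{"type":"array"},"gripper":{"type":"number"},"grip_force":{"type":"number"}},"required":["motion"]}

```bash
mkdir -p pics; python3 - <<'E'
from cell import sensors, read_camera
import cv2,numpy as np,pickle
s=sensors.observe();print({k:np.round(v,3) for k,v in s.items()})
d={}
for n in ("scene","side","wrist"):
    c=read_camera(n);d[n]=c;cv2.imwrite(f"pics/{n}0.png",c["frame"][:,:,::-1]);print(n,{k:np.round(v,3) for k,v in c.items() if k!="frame"})
pickle.dump(d,open("c0.pkl","wb"))
E
```

```text
{'time': np.float64(0.0), 'qpos': array([-0.146,  0.343,  1.525,  0.   ,  1.275, -0.146]), 'qvel': array([-0.   ,  0.001, -0.   , -0.002,  0.   ,  0.   ]), 'joint_efforts': array([ 1.0000e-03, -4.3125e+01, -2.4422e+01,  7.2000e-02,  5.6000e-02,
       -0.0000e+00]), 'tool_pos': array([0.525, 0.   , 0.22 ]), 'tool_rot': array([-1.572,  0.   , -1.571]), 'contact_force': array([ 0.624, -0.351, -0.425]), 'torque': array([-0.038,  0.026, -0.025]), 'opening': np.float64(0.092)}
scene {'fx': np.float64(614.02), 'fy': np.float64(614.02), 'cx': np.float64(315.336), 'cy': np.float64(236.663), 'extrinsics': array([[ 0.039,  0.999,  0.013, -0.038],
       [-0.805,  0.024,  0.593,  0.356],
       [ 0.592, -0.033,  0.805, -1.837],
       [ 0.   ,  0.   ,  0.   ,  1.   ]])}
side {'fx': np.float64(531.981), 'fy': np.float64(531.981), 'cx': np.float64(322.384), 'cy': np.float64(243.806), 'extrinsics': array([[-0.956, -0.293,  0.019,  0.474],
       [ 0.215, -0.657,  0.723, -0.151],
       [-0.2  ,  0.695,  0.691, -1.347],
       [ 0.   ,  0.   ,  0.   ,  1.   ]])}
wrist {'fx': np.float64(341.457), 'fy': np.float64(341.457), 'cx': np.float64(324.169), 'cy': np.float64(241.892), 'extrinsics': array([[ 1.   ,  0.   , -0.001, -0.524],
       [-0.001,  0.953, -0.304,  0.038],
       [ 0.001,  0.304,  0.953, -0.391],
       [ 0.   ,  0.   ,  0.   ,  1.   ]])}
```

View pics/scene0.png

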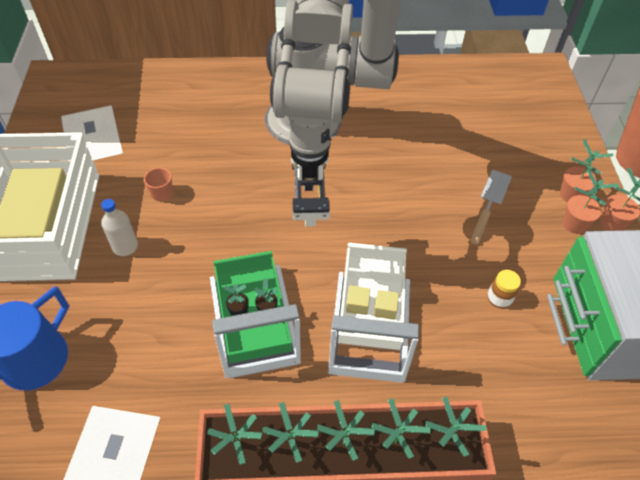

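View pics/side0.png

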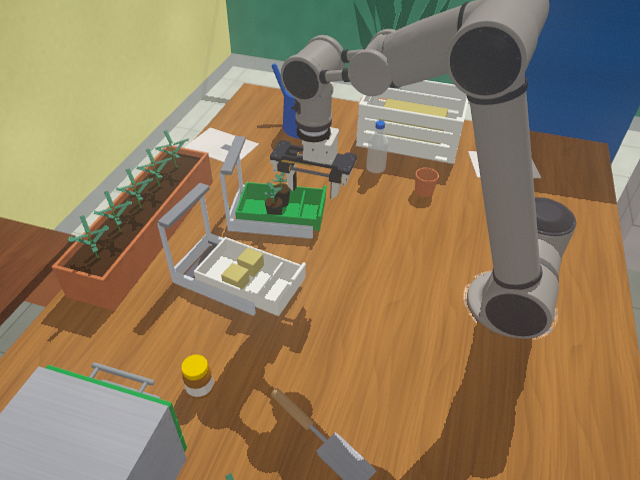

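View pics/wrist0.png

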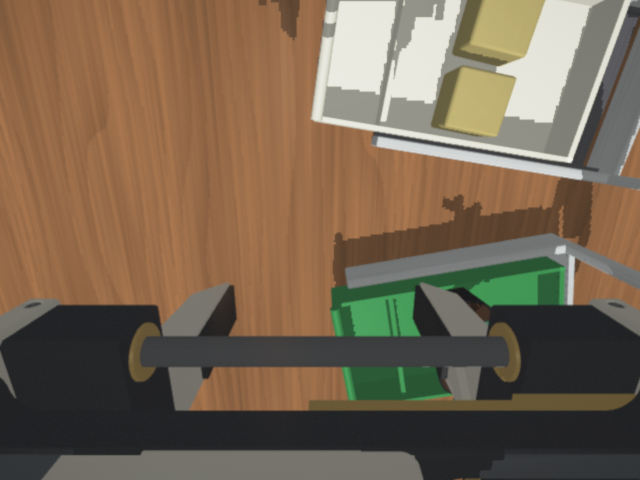

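```bash
python3 - <<'E'
import cv2,pickle
d=pickle.load(open("c0.pkl","rb"))
f=d["scene"]["frame"][:,:,::-1]
cv2.imwrite("pics/z1.png",cv2.resize(f[235:385,205:425],(0,0),fx=3.6,fy=3.6,interpolation=cv2.INTER_CUBIC))
f=d["side"]["frame"][:,:,::-1]
cv2.imwrite("pics/z2.png",cv2.resize(f[170:320,155:345],(0,0),fx=4,fy=4,interpolation=cv2.INTER_CUBIC))
E
```

```text
(no output)
```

View pics/z1.png

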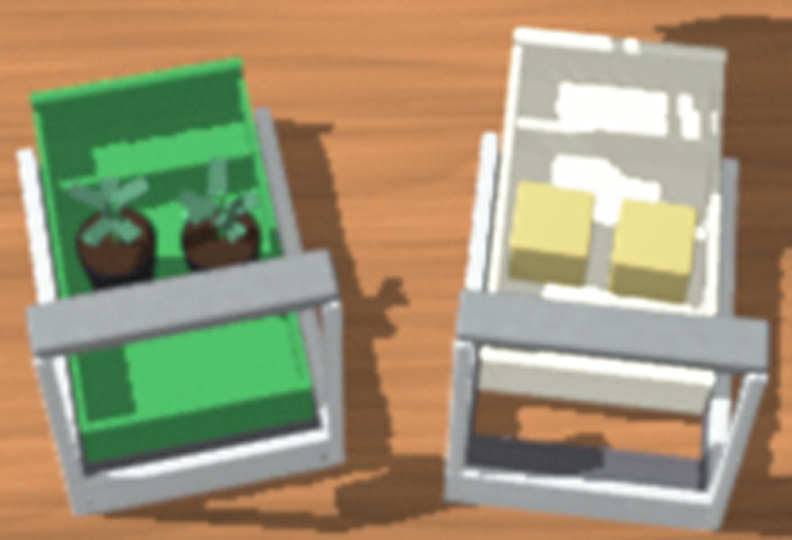

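View pics/z2.png

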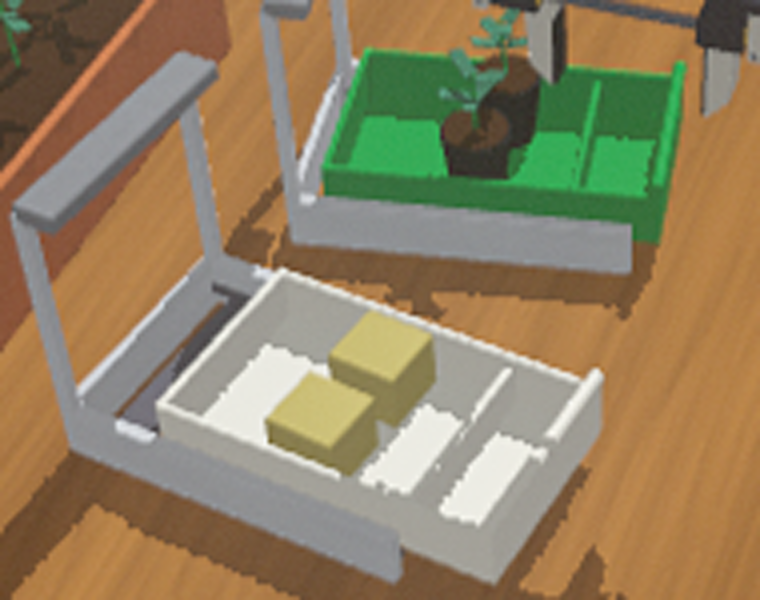

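```bash
cat > h.py <<'E'
import numpy as np,cv2
def ray(c,px,z):
    E=c["extrinsics"];R=E[:3,:3];t=E[:3,3]
    o=-R.T@t
    v=R.T@np.array([(px[0]-c["cx"])/c["fx"],-(px[1]-c["cy"])/c["fy"],-1.])
    return o+v*(z-o[2])/v[2]
def proj(c,p):
    E=c["extrinsics"];q=E[:3,:3]@np.array(p)+E[:3,3]
    return np.array([c["cx"]+c["fx"]*q[0]/-q[2],c["cy"]+c["fy"]*-q[1]/-q[2]])
E
python3 - <<'E'
import pickle,numpy as np
from h import *
d=pickle.load(open("c0.pkl","rb"))
S=d["scene"];T=d["side"]
def r(a,b,off,f,c,z): return ray(c,(a/f+off[0],b/f+off[1]),z)
o=(205-.0,235)
for n,l in dict(white=[(515,30),(727,50),(483,135),(738,160)],green=[(33,97),(243,62),(18,150),(272,110)]).items():
    P=[r(a,b,o,3.6,S,z) for (a,b),z in zip(l,(.075,.075,.04,.04))]
    print(n,np.round(P,4).tolist()); 
    for a,b in ((P[0],P[1]),(P[2],P[3])):
        v=b-a;print(" len",np.linalg.norm(v),"mid",(a+b)/2,"homedir deg",np.degrees(np.arctan2(-v[0],v[1])))
o=(155,170)
for n,l in dict(white=[(602,372),(546,455)],green=[(683,64),(660,185)]).items():
    print("side",n,[np.round(r(a,b,o,4,T,.075),4).tolist() for a,b in l])
# wrist: front top corner
W=d["wrist"]
print(ray(W,(314,121),.075),ray(W,(332,308),.075),ray(W,(330,0),.075))
E
```

```text
white [[0.52, 0.0957, 0.075], [0.5404, 0.2351, 0.075], [0.5798, 0.0722, 0.04], [0.6044, 0.2389, 0.04]]
 len 0.14089040460730543 mid [0.53018053 0.16537164 0.075     ] homedir deg -8.341068308663033
 len 0.16850697860922245 mid [0.59211562 0.15551297 0.04      ] homedir deg -8.414898121992099
green [[0.5642, -0.2213, 0.075], [0.5406, -0.0852, 0.075], [0.5822, -0.2342, 0.04], [0.5557, -0.0673, 0.04]]
 len 0.13815264535070165 mid [ 0.55239443 -0.15321115  0.075     ] homedir deg 9.861740682945403
 len 0.16897132529884262 mid [ 0.5689606  -0.15076823  0.04      ] homedir deg 9.030304417205322
side white [[0.5124, 0.0943, 0.075], [0.5225, 0.1709, 0.075]]
side green [[0.5552, -0.2234, 0.075], [0.531, -0.0883, 0.075]]
[0.51550446 0.09299281 0.075     ] [ 0.53214308 -0.08534728  0.075     ] [0.52865851 0.18128949 0.075     ]
```

>>> send_rows --motion '[[[-0.04, 0, -0.01, -8], [-0.08, 0, -0.02, -16], [-0.12, 0, -0.03, -24], [-0.15, 0, -0.035, -32], [-0.171, 0, -0.038, -40], [-0.171, 0, -0.038, -48], [-0.171, 0, -0.038, -56], [-0.171, 0, -0.038, -64]]]' --gripper 0 --grip_force 10

```text
time: 0.95
tool_pos: [0.4864, 0.1714, 0.2196]
tool_rot: [-1.572, 0.002, -0.447]
contact_force: [-0.8, -0.7, -0.6]
opening: 0.0325
```

>>> send_rows --motion '[[[0, 0, 0, -8], [0, 0, 0, -15], [0, 0, 0, -18], [0, 0, 0, -18], [0, 0, 0, -18]]]'

```text
time: 1.45
tool_pos: [0.4863, 0.1713, 0.2194]
tool_rot: [-1.571, 0.002, -0.135]
contact_force: [0.6, -0.0, 0.5]
opening: 0.0004
```

```bash
python3 - <<'E'
from cell import sensors, read_camera
import cv2,numpy as np,pickle
from h import *
from scipy.spatial.transform import Rotation as R
s=sensors.observe();print(s["time"],s["tool_pos"],s["opening"],s["contact_force"]);M=R.from_euler("xyz",s["tool_rot"]).as_matrix();print(M.round(3))
c=read_camera("wrist");pickle.dump(c,open("w1.pkl","wb"));cv2.imwrite("pics/w1.png",c["frame"][:,:,::-1])
E
```

```text
1.45 [0.48630839 0.17134252 0.2194004 ] 0.0003670609943191029 [ 0.57970699 -0.04550925  0.54639632]
[[ 0.991 -0.002  0.134]
 [-0.134 -0.     0.991]
 [-0.002 -1.    -0.   ]]
```

View pics/w1.png

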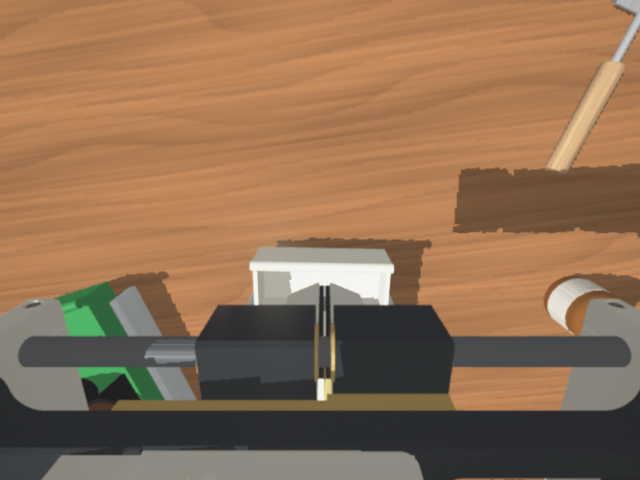

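```bash
python3 - <<'E'
import pickle,numpy as np
from h import *
c=pickle.load(open("w1.pkl","rb"))
for a,b in (((253,248),(388,250)),((251,268),(393,270))):
    A,B=ray(c,a,.075),ray(c,b,.075);v=B-A
    print(A,B,np.linalg.norm(v),np.degrees(np.arctan2(-v[0],v[1])))
f=c["frame"][235:300,235:410,::-1]
cv2.imwrite("pics/w1z.png",cv2.resize(f,(0,0),fx=4.5,fy=4.5,interpolation=cv2.INTER_CUBIC))
E
```

```text
[0.49820813 0.10174009 0.075     ] [0.51746038 0.22909934 0.075     ] 0.12880616762491923 -8.59602780050106
[0.51808859 0.0957861  0.075     ] [0.53865746 0.23231641 0.075     ] 0.1380710205093336 -8.567424538442252
```

View pics/w1z.png

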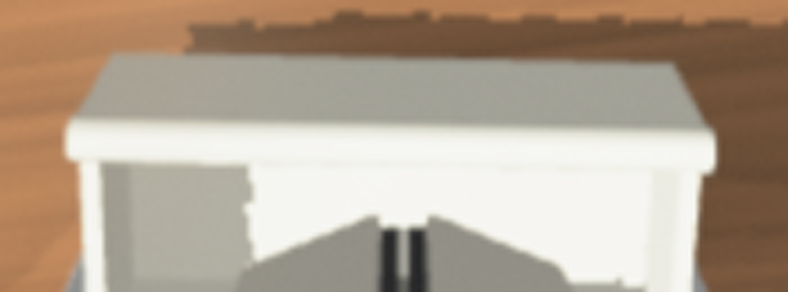

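>>> send_rows --motion '[[[0, 0.03, 0, 0.8], [0, 0.07, 0, 0.8], [0, 0.11, 0, 0.8], [0, 0.14, 0, 0.8], [0, 0.155, 0, 0.8], [0, 0.155, 0, 0.8], [0, 0.155, 0, 0.8]]]'

```text
time: 2.2
tool_pos: [0.4863, 0.1714, 0.0648]
tool_rot: [-1.571, 0.002, -0.149]
contact_force: [0.4, -0.7, 0.5]
opening: 0.0006
```

>>> send_rows --motion '[[[0.007, 0, 0, 0], [0.014, 0, 0, 0], [0.019, 0, 0, 0], [0.023, 0, 0, 0], [0.027, 0, 0, 0], [0.031, 0, 0, 0], [0.036, 0, 0, 0], [0.041, 0, 0, 0]]]'

```text
time: 3.0
tool_pos: [0.5269, 0.1653, 0.0647]
tool_rot: [-1.571, 0.003, -0.149]
contact_force: [-1.6, -0.6, 1.3]
opening: 0.0002
```

>>> send_rows --motion '[[[0.004, 0, 0, 0], [0.008, 0, 0, 0], [0.012, 0, 0, 0], [0.016, 0, 0, 0], [0.02, 0, 0, 0], [0.024, 0, 0, 0], [0.028, 0, 0, 0], [0.032, 0, 0, 0]]]'

```text
time: 3.8
tool_pos: [0.5589, 0.1604, 0.0647]
tool_rot: [-1.571, 0.002, -0.149]
contact_force: [-2.3, -1.3, 2.3]
opening: 0.0007
```

```bash
python3 - <<'E'
from cell import sensors, read_camera
import cv2,numpy as np,pickle
s=sensors.observe();print(s["time"],s["tool_pos"],s["contact_force"])
for n in("side",):
    c=read_camera(n);cv2.imwrite(f"pics/{n}2.png",cv2.resize(c["frame"][170:320,155:345,::-1],(0,0),fx=4,fy=4))
E
```

```text
3.8 [0.5589004  0.16040841 0.06466256] [-2.29519673 -1.25961743  2.31939329]
```

View pics/side2.png

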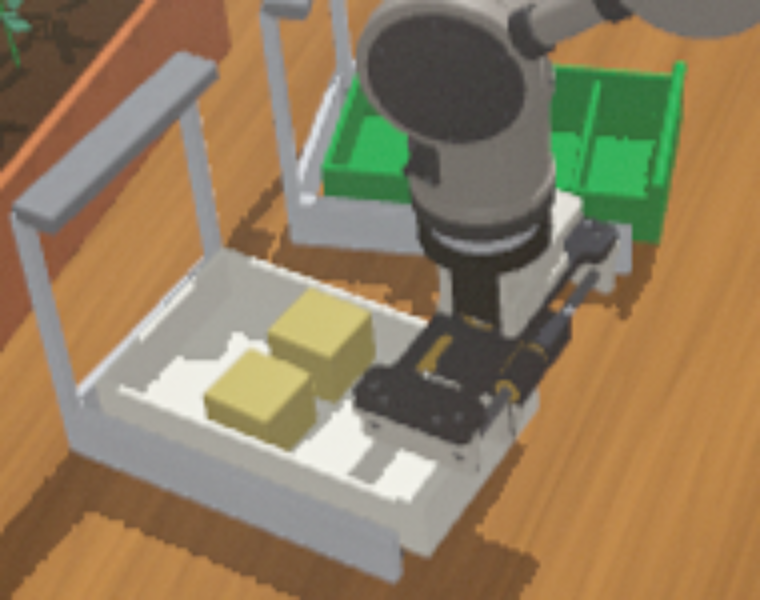

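>>> send_rows --motion '[[[0.003, 0, 0, 0], [0.006, 0, 0, 0], [0.009, 0, 0, 0], [0.011, 0, 0, 0], [0.013, 0, 0, 0]]]'

```text
time: 4.35
tool_pos: [0.5711, 0.1585, 0.0645]
tool_rot: [-1.572, 0.005, -0.149]
contact_force: [-10.8, 1.3, 7.4]
opening: 0.0006
```

>>> send_rows --motion '[[[0.0015, 0, 0, 0], [0.003, 0, 0, 0], [0.0045, 0, 0, 0]]]'

```text
time: 4.65
tool_pos: [0.5714, 0.1584, 0.0644]
tool_rot: [-1.573, 0.014, -0.149]
contact_force: [-19.2, 2.1, 15.4]
opening: 0.0006
```

>>> send_rows --motion '[[[-0.005, 0, 0, 0], [-0.02, 0, 0, 0], [-0.04, 0, 0, 0], [-0.04, -0.03, 0, 0], [-0.04, -0.07, 0, 0], [-0.04, -0.11, 0, 0], [-0.04, -0.15, 0, 0], [-0.04, -0.15, 0, 0]]]'

```text
time: 5.45
tool_pos: [0.5375, 0.165, 0.2211]
tool_rot: [-1.569, 0.002, -0.149]
contact_force: [0.3, -0.0, -0.1]
opening: 0.0005
```

```bash
python3 - <<'E'
from cell import sensors, read_camera
import cv2,numpy as np,pickle
s=sensors.observe();print(s["time"],s["tool_pos"],s["tool_rot"],s["contact_force"])
d={}
for n in("scene","side"):
    c=read_camera(n);d[n]=c
pickle.dump(d,open("c3.pkl","wb"))
a=cv2.resize(d["scene"]["frame"][235:385,205:425,::-1],(0,0),fx=3.6,fy=3.6,interpolation=cv2.INTER_CUBIC);cv2.imwrite("pics/s3.png",a)
cv2.imwrite("pics/side3.png",cv2.resize(d["side"]["frame"][170:320,155:345,::-1],(0,0),fx=4,fy=4,interpolation=cv2.INTER_CUBIC))
E
```

```text
5.45 [0.53753106 0.16496563 0.22113105] [-1.56883942  0.00169238 -0.14874919] [ 0.29235943 -0.01369017 -0.09900312]
```

View pics/s3.png

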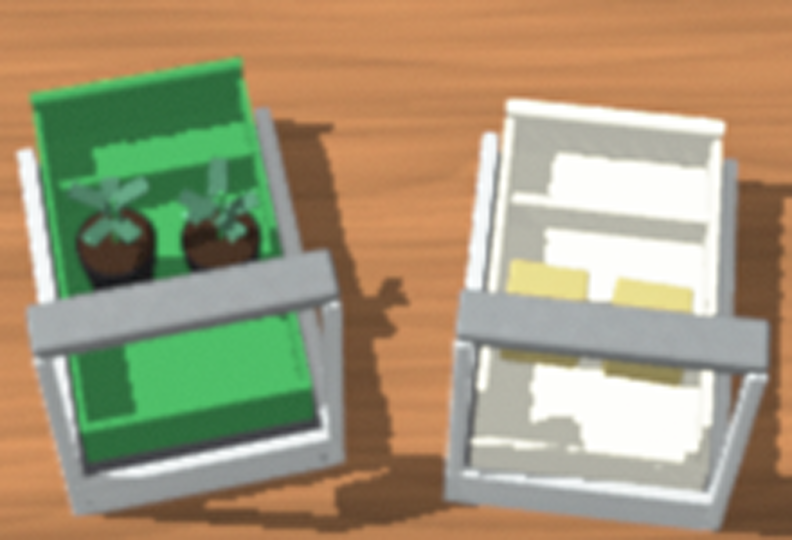

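View pics/side3.png

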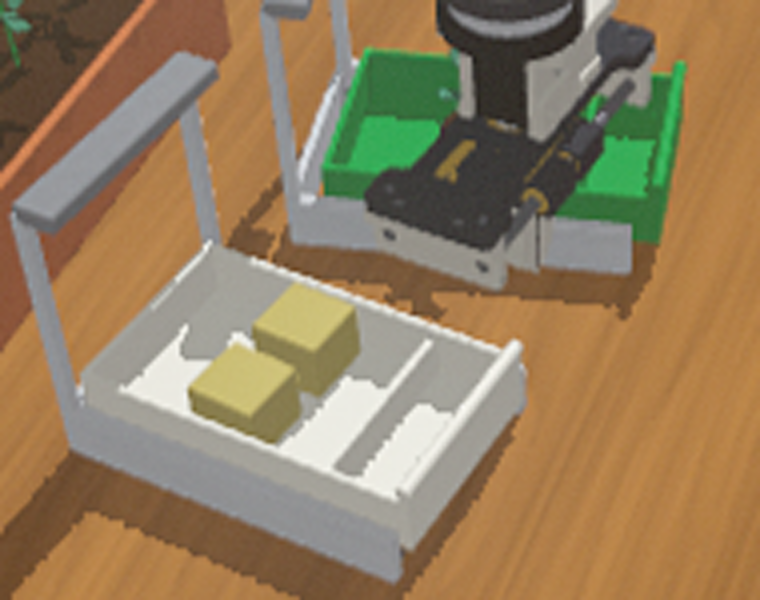

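```bash
python3 - <<'E'
import pickle,numpy as np
from h import *
d=pickle.load(open("c3.pkl","rb"));S=d["scene"]
for l in ([(506,101),(722,124)],[(33,97),(243,62)]):
    P=[ray(S,(a/3.6+205,b/3.6+235),.075) for a,b in l];v=P[1]-P[0]
    print(P,(P[0]+P[1])/2,np.degrees(np.arctan2(-v[0],v[1])))
E
```

```text
[array([0.57659226, 0.08582193, 0.075     ]), array([0.59867234, 0.22438582, 0.075     ])] [0.5876323  0.15510387 0.075     ] -9.053931486880968
[array([ 0.56422522, -0.22126679,  0.075     ]), array([ 0.54056364, -0.0851555 ,  0.075     ])] [ 0.55239443 -0.15321115  0.075     ] 9.861740682945403
```

>>> send_rows --motion '[[[0, 0, -0.045, 0], [0, 0, -0.09, -3], [0, 0, -0.135, -7], [0.015, 0, -0.18, -11], [0.03, 0, -0.225, -15], [0.04, 0, -0.27, -17.8], [0.05, 0, -0.3, -17.8], [0.05, 0, -0.304, -17.8]]]'

```text
time: 6.35
tool_pos: [0.5389, -0.1472, 0.2133]
tool_rot: [-1.568, 0.013, 0.158]
contact_force: [-0.1, 0.6, 1.0]
opening: 0.0005
```

```bash
python3 - <<'E'
from cell import sensors, read_camera
import cv2,numpy as np,pickle
from h import *
s=sensors.observe();print(s["time"],s["tool_pos"],s["tool_rot"],s["contact_force"])
c=read_camera("wrist");pickle.dump(c,open("w4.pkl","wb"));cv2.imwrite("pics/w4.png",c["frame"][:,:,::-1])
S=pickle.load(open("c3.pkl","rb"))["scene"]
L=np.array([.549,-.153,0]);u=np.array([np.cos(.162),np.sin(.162),0])
for a,b in ((75,180),(110,178),(218,160),(190,200)):
    print([ (round((ray(S,(a/3.6+205,b/3.6+235),z)-L)@u,3),z) for z in (.1,.12,.138)])
E
```

```text
6.35 [ 0.53887466 -0.14719752  0.21333261] [-1.56802878  0.01305813  0.15756171] [-0.09527821  0.59733553  1.01780533]
[(np.float64(0.088), 0.1), (np.float64(0.101), 0.12), (np.float64(0.112), 0.138)]
[(np.float64(0.091), 0.1), (np.float64(0.104), 0.12), (np.float64(0.115), 0.138)]
[(np.float64(0.091), 0.1), (np.float64(0.103), 0.12), (np.float64(0.115), 0.138)]
[(np.float64(0.116), 0.1), (np.float64(0.128), 0.12), (np.float64(0.14), 0.138)]
```

View pics/w4.png

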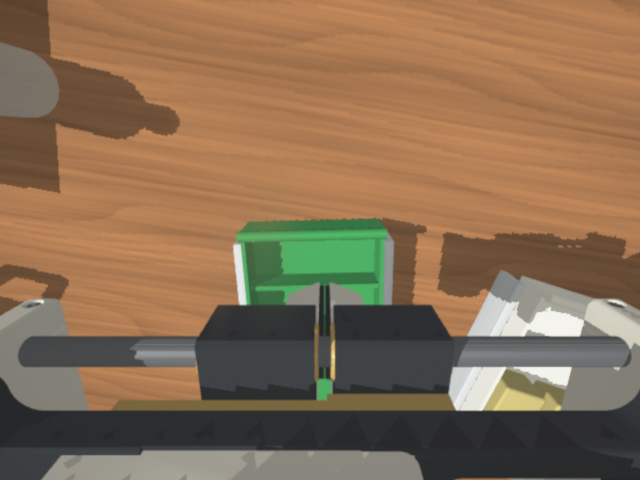

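```bash
python3 - <<'E'
import pickle,numpy as np
from h import *
c=pickle.load(open("w4.pkl","rb"))
f=c["frame"][210:310,225:405,::-1]
cv2.imwrite("pics/w4z.png",cv2.resize(f,(0,0),fx=4.4,fy=4.4,interpolation=cv2.INTER_CUBIC))
T=np.array([.5389,-.1472,0]);u=np.array([np.cos(.1576),np.sin(.1576),0]);l=np.array([-u[1],u[0],0])
for p,z in (((238,233),.075),((388,229),.075),((238,241),.075),((389,237),.075),((247,284),.06),((380,281),.06)):
    P=ray(c,p,z);print(P.round(4),((P-T)@u).round(4),((P-T)@l).round(4))
E
```

```text
[ 0.5543 -0.2241  0.075 ] 0.0031 -0.0784
[ 0.5289 -0.0884  0.075 ] -0.0006 0.0596
[ 0.562  -0.2235  0.075 ] 0.0108 -0.0789
[ 0.5363 -0.0859  0.075 ] 0.007 0.061
[ 0.6111 -0.2138  0.06  ] 0.0608 -0.0771
[ 0.5868 -0.0814  0.06  ] 0.0577 0.0574
```

View pics/w4z.png

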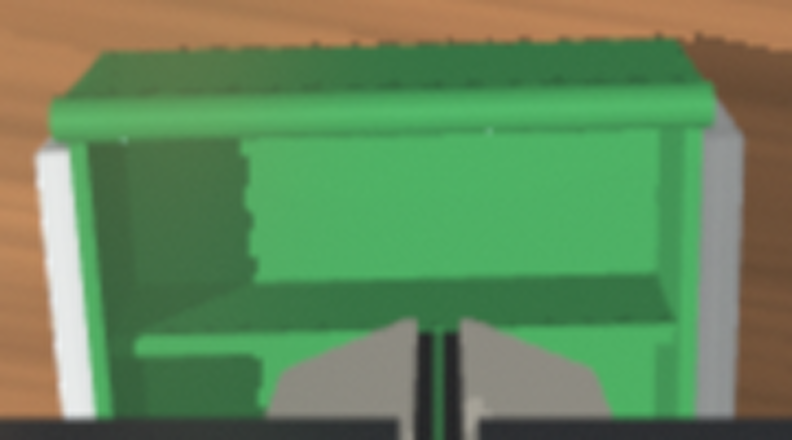

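>>> send_rows --motion '[[[0.015, 0, -0.004, -0.5], [0.03, 0, -0.008, -1], [0.03, 0.03, -0.008, -1], [0.03, 0.06, -0.008, -1], [0.03, 0.075, -0.008, -1], [0.03, 0.075, -0.008, -1], [0.03, 0.075, -0.008, -1]]]'

```text
time: 7.1
tool_pos: [0.5684, -0.1477, 0.138]
tool_rot: [-1.566, 0.014, 0.177]
contact_force: [-0.1, -0.6, 0.7]
opening: 0.0005
```

```bash
python3 - <<'E'
from cell import sensors, read_camera
import cv2
s=sensors.observe();print(s["time"],s["tool_pos"],s["tool_rot"],s["contact_force"])
for n in ("wrist","side"):
    c=read_camera(n);f=c["frame"][:,:,::-1]
    if n=="side": f=cv2.resize(f[100:300,200:400],(0,0),fx=3,fy=3)
    cv2.imwrite(f"pics/{n}5.png",f)
E
```

```text
7.1 [ 0.56836609 -0.1477178   0.13796718] [-1.56634606  0.01382549  0.17692666] [-0.07922753 -0.58093005  0.67180444]
```

View pics/wrist5.png

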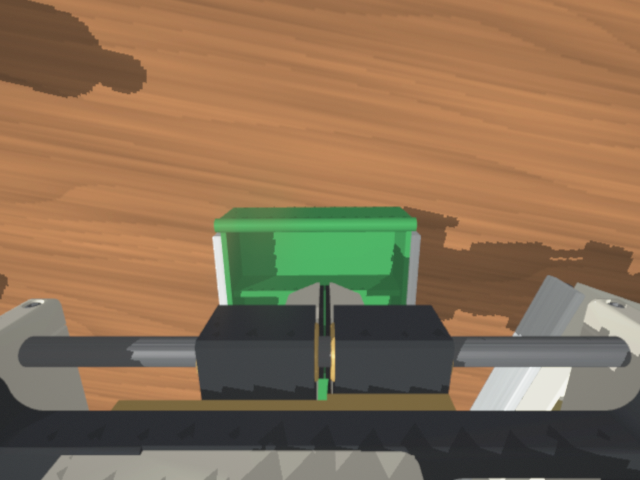

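View pics/side5.png

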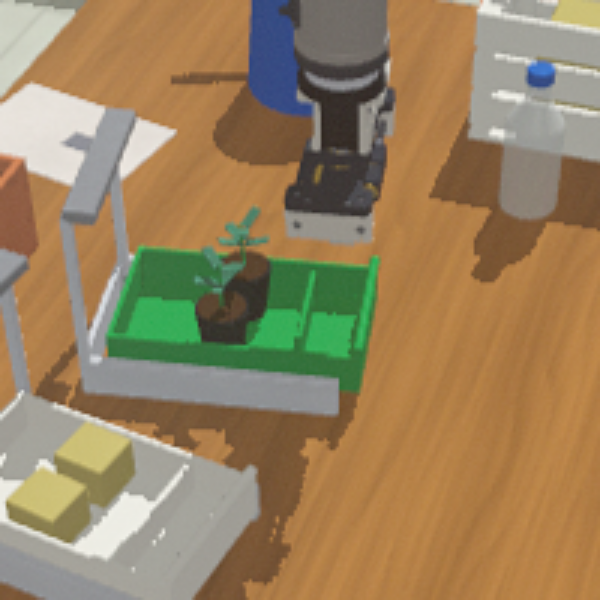

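>>> send_rows --motion '[[[0, 0.02, -0.004, 0], [0, 0.04, -0.004, 0], [0, 0.055, -0.004, 0], [0, 0.067, -0.004, 0], [0, 0.067, -0.004, 0]]]'

```text
time: 7.7
tool_pos: [0.5684, -0.152, 0.0713]
tool_rot: [-1.567, 0.013, 0.176]
contact_force: [-0.7, -0.1, 0.2]
opening: 0.0011
```

>>> send_rows --motion '[[[-0.004, 0, 0, 0], [-0.008, 0, 0, 0], [-0.011, 0, 0, 0], [-0.014, 0, 0, 0], [-0.017, 0, 0, 0], [-0.02, 0, 0, 0], [-0.023, 0, 0, 0], [-0.026, 0, 0, 0]]]'

```text
time: 8.5
tool_pos: [0.5426, -0.1566, 0.0717]
tool_rot: [-1.567, 0.013, 0.176]
contact_force: [0.7, 0.1, -0.3]
opening: 0.0007
```

```bash
python3 - <<'E'
from cell import sensors, read_camera
import cv2
s=sensors.observe();print(s["time"],s["tool_pos"],s["tool_rot"],s["contact_force"])
for n in ("wrist","side"):
    c=read_camera(n);f=c["frame"][:,:,::-1]
    if n=="side": f=cv2.resize(f[100:300,200:400],(0,0),fx=3,fy=3)
    cv2.imwrite(f"pics/{n}6.png",f)
E
```

```text
8.5 [ 0.54258953 -0.15659424  0.0716838 ] [-1.56689154  0.01298266  0.17644856] [ 0.65716103  0.09922517 -0.33931499]
```

View pics/side6.png

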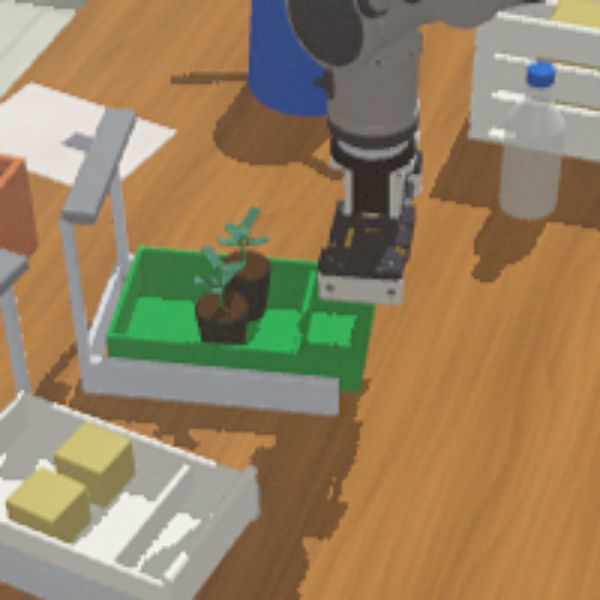

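View pics/wrist6.png

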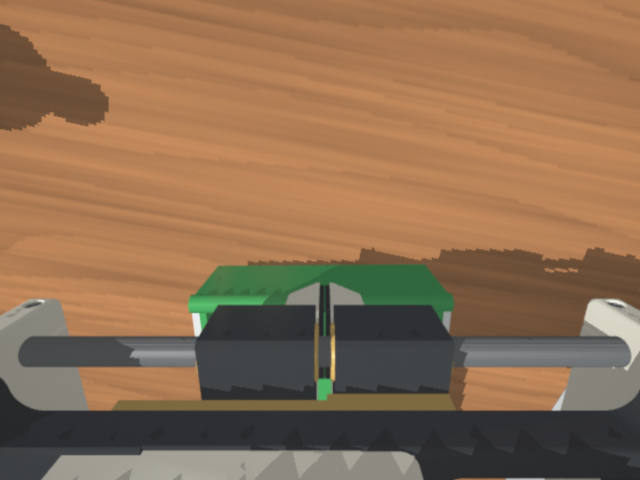

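```bash
python3 - <<'E'
import pickle,numpy as np
from h import *
from scipy.spatial.transform import Rotation as R
from cell import sensors,read_camera
s=sensors.observe();T=s["tool_pos"];M=R.from_euler("xyz",s["tool_rot"]).as_matrix()
c=read_camera("wrist")
for k in (0,-.04,.006,.025):
  for dx in (-.0095,0,.0095): print(k,dx,proj(c,T+M@np.array([dx,k,0])))
for a in ((190,300),(452,298),(200,312),(444,312)): print(ray(c,a,.075))
f=c["frame"][240:330,170:470,::-1]
cv2.imwrite("pics/w6z.png",cv2.resize(f,(0,0),fx=2.6,fy=2.6,interpolation=cv2.INTER_CUBIC))
S=read_camera("scene");cv2.imwrite("pics/s6.png",cv2.resize(S["frame"][200:380,200:320,::-1],(0,0),fx=3.3,fy=3.3,interpolation=cv2.INTER_CUBIC))
E
```

```text
0 -0.0095 [323.09002374 280.45853323]
0 0 [323.10203875 296.87631203]
0 0.0095 [323.11367624 312.77822635]
-0.04 -0.0095 [322.81343405 320.57273691]
-0.04 0 [322.83423223 340.54525082]
-0.04 0.0095 [322.85420658 359.72665262]
0.006 -0.0095 [323.12164426 275.87256393]
0.006 0 [323.132803   291.85984743]
0.006 0.0095 [323.14362166 307.35990248]
0.025 -0.0095 [323.20999021 263.05962258]
0.025 0 [323.21891836 277.81774577]
0.025 0.0095 [323.22759808 292.16521423]
[ 0.55461164 -0.22486225  0.075     ]
[ 0.52977097 -0.09051354  0.075     ]
[ 0.56070429 -0.21924295  0.075     ]
[ 0.53837494 -0.09237708  0.075     ]
```

View pics/w6z.png

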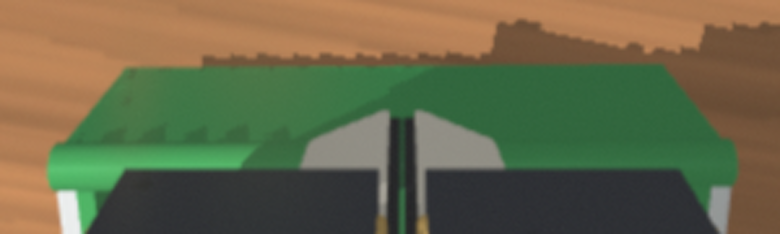

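View pics/s6.png

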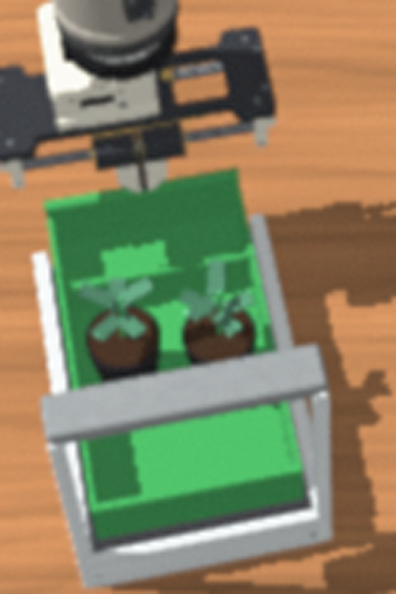

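```bash
python3 - <<'E'
import pickle,numpy as np
from h import *
from scipy.spatial.transform import Rotation as R
from cell import sensors,read_camera
s=sensors.observe();T=s["tool_pos"];M=R.from_euler("xyz",s["tool_rot"]).as_matrix()
print(s["time"],T,s["contact_force"])
S=read_camera("scene");D=read_camera("side")
for k in (-.04,0,.025):
  for dx in (-.0095,0,.0095):
    p=T+M@np.array([dx,k,0]);print(k,dx,p.round(3),((proj(S,p)-200)*3.3).round(0),((proj(D,p)-[200,100])*3).round())
cv2.imwrite("pics/s7.png",cv2.resize(S["frame"][225:300,205:290,::-1],(0,0),fx=8,fy=8,interpolation=cv2.INTER_NEAREST))
cv2.imwrite("pics/d7.png",cv2.resize(D["frame"][160:245,290:350,::-1],(0,0),fx=7,fy=7,interpolation=cv2.INTER_NEAREST))
for k in (.025,):
    p=T+M@np.array([0,k,0]);print((proj(S,p)-[205,225])*8,(proj(D,p)-[290,160])*7)
E
```

```text
8.7 [ 0.54285563 -0.1565937   0.07170648] [-0.09260974  0.1447334  -0.73855802]
-0.04 -0.0095 [ 0.534 -0.158  0.112] [133. 137.] [380. 271.]
-0.04 0 [ 0.543 -0.157  0.112] [135. 148.] [370. 271.]
-0.04 0.0095 [ 0.553 -0.155  0.112] [137. 159.] [359. 270.]
0 -0.0095 [ 0.534 -0.158  0.072] [138. 169.] [379. 305.]
0 0 [ 0.543 -0.157  0.072] [140. 180.] [369. 304.]
0 0.0095 [ 0.552 -0.155  0.072] [142. 191.] [359. 303.]
0.025 -0.0095 [ 0.533 -0.158  0.047] [141. 189.] [379. 325.]
0.025 0 [ 0.543 -0.157  0.047] [143. 199.] [369. 324.]
0.025 0.0095 [ 0.552 -0.155  0.047] [145. 210.] [359. 324.]
[305.68150682 282.90922838] [231.23686119 337.14907351]
```

View pics/s7.png

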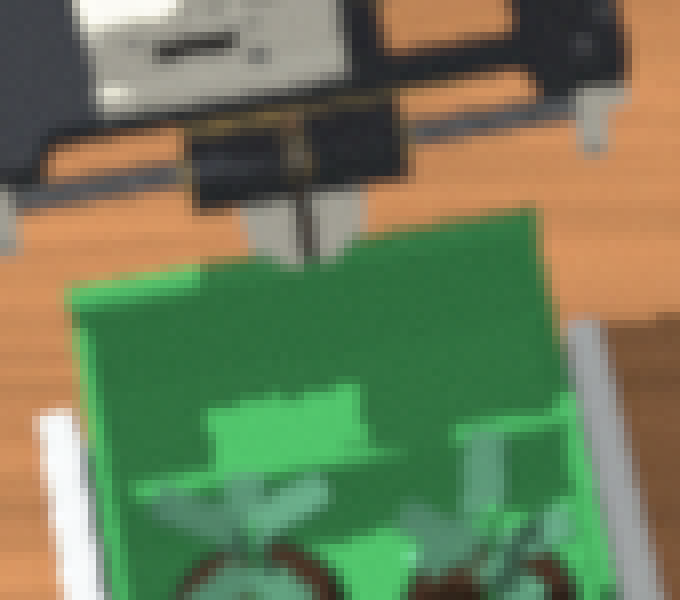

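View pics/d7.png

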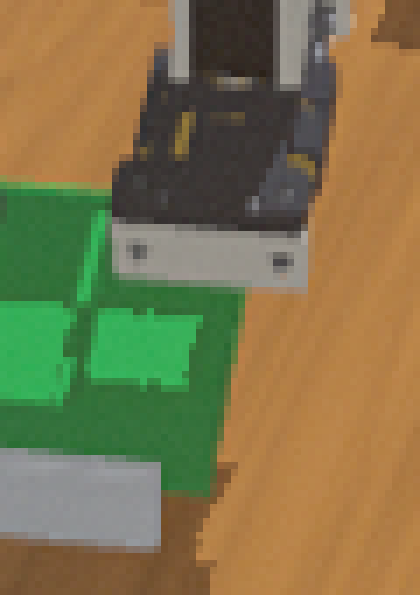

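>>> send_rows --motion '[[[-0.004, 0, 0, 0], [-0.008, 0, 0, 0], [-0.012, 0, 0, 0], [-0.016, 0, 0, 0], [-0.02, 0, 0, 0]]]'

```text
time: 9.3
tool_pos: [0.5228, -0.1601, 0.072]
tool_rot: [-1.567, 0.013, 0.176]
contact_force: [-0.0, 0.4, 0.3]
opening: 0.0006
```

```bash
python3 - <<'E'
import numpy as np
from h import *
from cell import sensors,read_camera
s=sensors.observe()
print(s["time"],s["tool_pos"],s["contact_force"])
S=read_camera("scene");W=read_camera("wrist")
cv2.imwrite("pics/s8.png",cv2.resize(S["frame"][225:300,205:290,::-1],(0,0),fx=8,fy=8,interpolation=cv2.INTER_NEAREST))
cv2.imwrite("pics/w8.png",W["frame"][:,:,::-1])
E
```

```text
9.3 [ 0.52284315 -0.16009366  0.07196654] [-0.03291065  0.37168085  0.30340385]
```

View pics/s8.png

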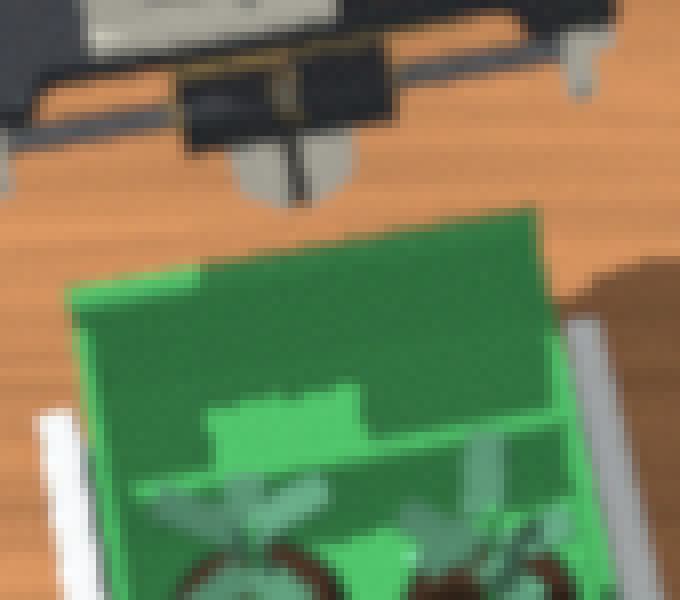

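View pics/w8.png

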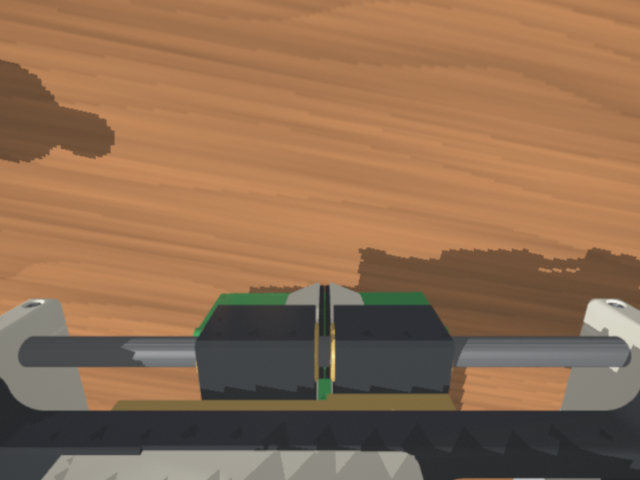

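```bash
python3 - <<'E'
import numpy as np
from h import *
from cell import sensors,read_camera
from scipy.spatial.transform import Rotation as R
s=sensors.observe();T=s["tool_pos"];M=R.from_euler("xyz",s["tool_rot"]).as_matrix()
S=read_camera("scene");D=read_camera("side")
for k in (0,.01,.025):
  for dx in (-.0095,0,.0095):
    p=T+M@np.array([dx,k,0]);print(k,dx,p.round(3),((proj(S,p)-[205,225])*8).round(0),((proj(D,p)-[290,160])*7).round())
cv2.imwrite("pics/d8.png",cv2.resize(D["frame"][150:245,280:370,::-1],(0,0),fx=6,fy=6,interpolation=cv2.INTER_NEAREST))
# triangulate white front-left corner & green corners, scene+side initial
import pickle
d=pickle.load(open("c0.pkl","rb"))
def P(c):
    E=c["extrinsics"][:3].copy();E[1:]*=-1
    return np.array([[c["fx"],0,c["cx"]],[0,c["fy"],c["cy"]],[0,0,1]])@E
def tri(a,b,pa,pb):
    X=cv2.triangulatePoints(P(a),P(b),np.array(pa,float).reshape(2,1),np.array(pb,float).reshape(2,1));return (X[:3]/X[3]).ravel()
S,D=d["scene"],d["side"]
print(tri(S,D,(515/3.6+205,30/3.6+235),(602/4+155,372/4+170)))
print(tri(S,D,(243/3.6+205,62/3.6+235),(660/4+155,185/4+170)))
print(tri(S,D,(33/3.6+205,97/3.6+235),(683/4+155,64/4+170)))
E
```

```text
0 -0.0095 [ 0.513 -0.162  0.072] [284. 155.] [305. 296.]
0 0 [ 0.523 -0.16   0.072] [289. 181.] [282. 294.]
0 0.0095 [ 0.532 -0.158  0.072] [293. 206.] [258. 292.]
0.01 -0.0095 [ 0.513 -0.162  0.062] [287. 174.] [304. 315.]
0.01 0 [ 0.523 -0.16   0.062] [292. 199.] [281. 313.]
0.01 0.0095 [ 0.532 -0.158  0.062] [296. 225.] [258. 311.]
0.025 -0.0095 [ 0.513 -0.162  0.047] [291. 202.] [304. 343.]
0.025 0 [ 0.522 -0.16   0.047] [296. 227.] [281. 341.]
0.025 0.0095 [ 0.532 -0.158  0.047] [301. 253.] [258. 339.]
[0.51521828 0.09452394 0.07162702]
[ 0.53447932 -0.08750177  0.07102917]
[ 0.55842925 -0.22390379  0.07072064]
```

View pics/d8.png

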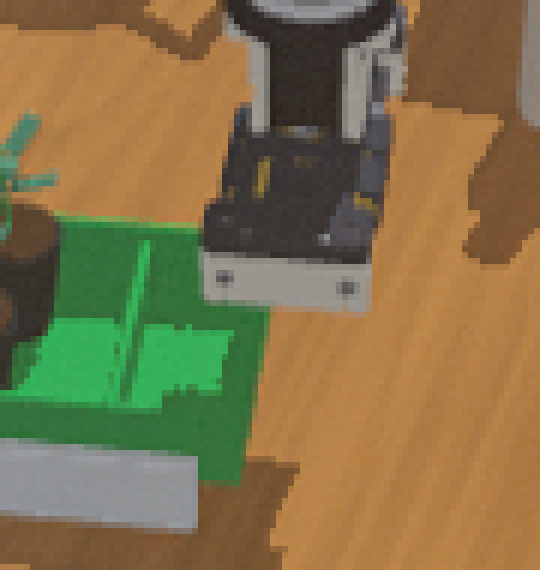

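```bash
python3 - <<'E'
import numpy as np,pickle
from h import *
from cell import sensors
from scipy.spatial.transform import Rotation as R
d=pickle.load(open("c0.pkl","rb"));D,S=d["side"],d["scene"]
for k in (-.041,0,.025):
  for z in (-.065,-.046,.046,.065): print(k,z,[ (proj(c,[.525+z,0,.22-k])).round(1) for c in (D,S)])
cv2.imwrite("pics/d0z.png",cv2.resize(D["frame"][120:220,250:380,::-1],(0,0),fx=6,fy=6,interpolation=cv2.INTER_NEAREST))
s=sensors.observe();T=s["tool_pos"];M=R.from_euler("xyz",s["tool_rot"]).as_matrix()
print("plate corner seen (341.3,201.7)",[(k,proj(D,T+M@np.array([-.037,k,.095])).round(1)) for k in(-.06,-.041,-.02,0)])
E
```

```text
-0.041 -0.065 [array([338.8, 185.9]), array([307.6, 173.1])]
-0.041 -0.046 [array([331.1, 184.4]), array([307.9, 179.6])]
-0.041 0.046 [array([294.5, 177. ]), array([309.2, 212.4])]
-0.041 0.065 [array([287. , 175.5]), array([309.5, 219.6])]
0 -0.065 [array([338.1, 199.4]), array([307.5, 185.4])]
0 -0.046 [array([330.6, 197.9]), array([307.8, 191.8])]
0 0.046 [array([294.8, 190.5]), array([309.1, 224.3])]
0 0.065 [array([287.5, 189. ]), array([309.4, 231.4])]
0.025 -0.065 [array([337.7, 207.4]), array([307.5, 192.6])]
0.025 -0.046 [array([330.3, 205.8]), array([307.8, 198.9])]
0.025 0.046 [array([294.9, 198.4]), array([309.1, 231.3])]
0.025 0.065 [array([287.7, 196.9]), array([309.4, 238.3])]
plate corner seen (341.3,201.7) [(-0.06, array([340.4, 207.8])), (-0.041, array([340.2, 213.3])), (-0.02, array([340. , 219.3])), (0, array([339.7, 224.9]))]
```

View pics/d0z.png

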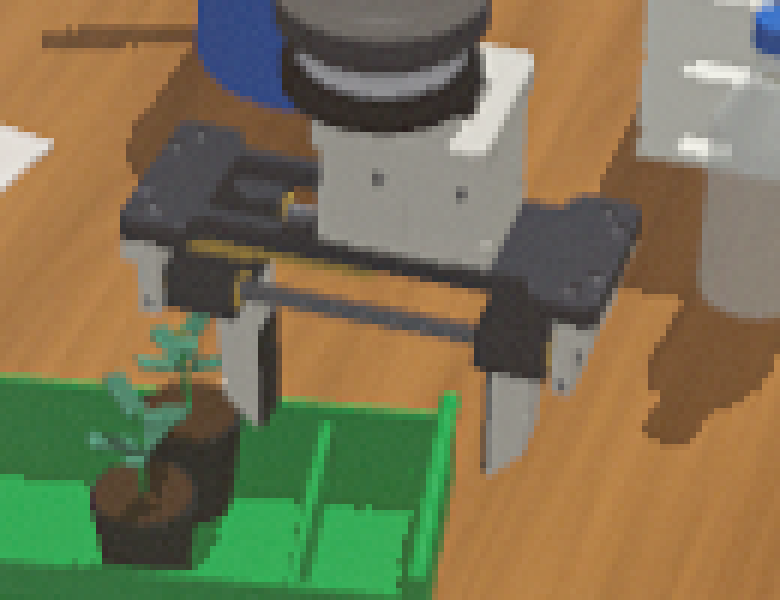

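>>> send_rows --motion '[[[0, -0.03, 0, 0], [0, -0.05, 0, 0], [0.025, -0.05, 0, 0], [0.051, -0.05, 0, 0], [0.051, -0.05, 0, 0], [0.051, -0.02, 0, 0], [0.051, 0, 0, 0], [0.051, 0, 0, 0]]]'

```text
time: 10.3
tool_pos: [0.5711, -0.1504, 0.0684]
tool_rot: [-1.564, 0.018, 0.176]
contact_force: [0.3, 0.6, -0.1]
opening: 0.0006
```

>>> send_rows --motion '[[[0, 0.01, 0, 0], [0, 0.02, 0, 0], [0, 0.027, 0, 0], [0, 0.027, 0, 0]]]'

```text
time: 10.7
tool_pos: [0.57, -0.1501, 0.0406]
tool_rot: [-1.563, 0.02, 0.176]
contact_force: [0.2, -0.2, -0.2]
opening: 0.0007
```

>>> send_rows --motion '[[[-0.004, 0, 0, 0], [-0.008, 0, 0, 0], [-0.012, 0, 0, 0], [-0.015, 0, 0, 0], [-0.018, 0, 0, 0], [-0.021, 0, 0, 0], [-0.024, 0, 0, 0]]]'

```text
time: 11.4
tool_pos: [0.5463, -0.1545, 0.0412]
tool_rot: [-1.563, 0.019, 0.176]
contact_force: [2.3, -0.2, -0.8]
opening: 0.0004
```

```bash
python3 - <<'E'
from cell import sensors, read_camera
import cv2
s=sensors.observe();print(s["time"],s["tool_pos"],s["tool_rot"],s["contact_force"])
for n in ("scene","side"):
    c=read_camera(n);f=c["frame"][:,:,::-1]
    f=f[120:270,220:370] if n=="side" else f[210:360,190:340]
    cv2.imwrite(f"pics/{n}9.png",cv2.resize(f,(0,0),fx=4,fy=4))
E
```

```text
11.4 [ 0.54633559 -0.15451979  0.04121665] [-1.56316873  0.01911118  0.17634391] [ 2.28862203 -0.2413901  -0.82206843]
```

View pics/side9.png

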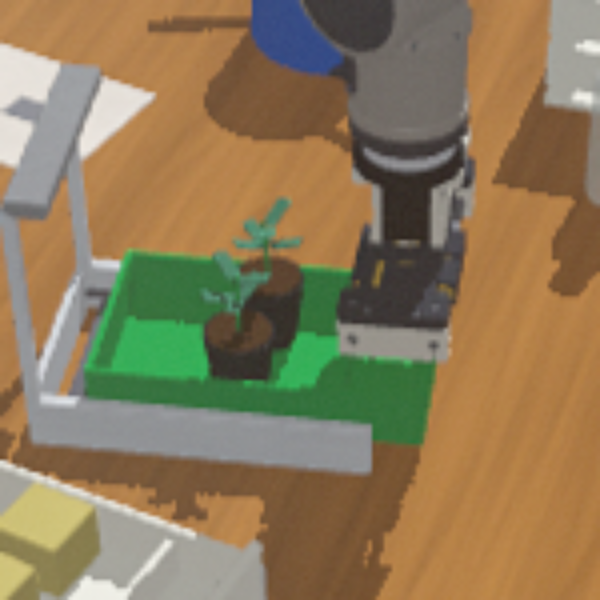

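View pics/scene9.png

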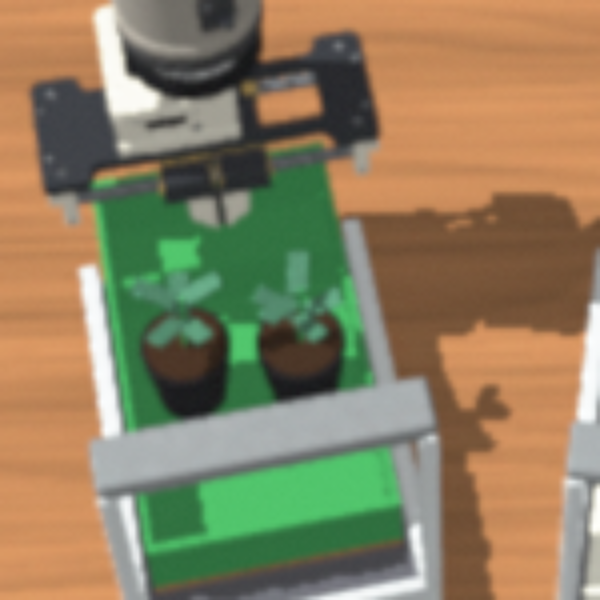

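>>> send_rows --motion '[[[-0.003, 0, 0, 0], [-0.007, 0, 0, 0], [-0.012, 0, 0, 0], [-0.017, 0, 0, 0], [-0.022, 0, 0, 0], [-0.027, 0, 0, 0], [-0.032, 0, 0, 0], [-0.037, 0, 0, 0]]]'

```text
time: 12.3
tool_pos: [0.509, -0.161, 0.042]
tool_rot: [-1.563, 0.02, 0.176]
contact_force: [2.7, -0.7, -1.3]
opening: 0.0004
```

>>> send_rows --motion '[[[-0.005, 0, 0, 0], [-0.01, 0, 0, 0], [-0.015, 0, 0, 0], [-0.02, 0, 0, 0], [-0.025, 0, 0, 0], [-0.03, 0, 0, 0], [-0.034, 0, 0, 0], [-0.038, 0, 0, 0]]]'

```text
time: 13.1
tool_pos: [0.4713, -0.1677, 0.0428]
tool_rot: [-1.563, 0.02, 0.176]
contact_force: [1.1, 0.2, -1.5]
opening: 0.0009
```

```bash
python3 - <<'E'
from cell import sensors, read_camera
import cv2
s=sensors.observe();print(s["time"],s["tool_pos"],s["tool_rot"],s["contact_force"])
for n in ("scene","side"):
    c=read_camera(n);f=c["frame"][:,:,::-1]
    f=f[120:270,220:370] if n=="side" else f[190:360,190:340]
    cv2.imwrite(f"pics/{n}10.png",cv2.resize(f,(0,0),fx=3.4,fy=3.4))
E
```

```text
13.1 [ 0.47127505 -0.1677432   0.04275154] [-1.56275534  0.02005957  0.17614204] [ 1.14620827  0.16204933 -1.46234432]
```

View pics/scene10.png

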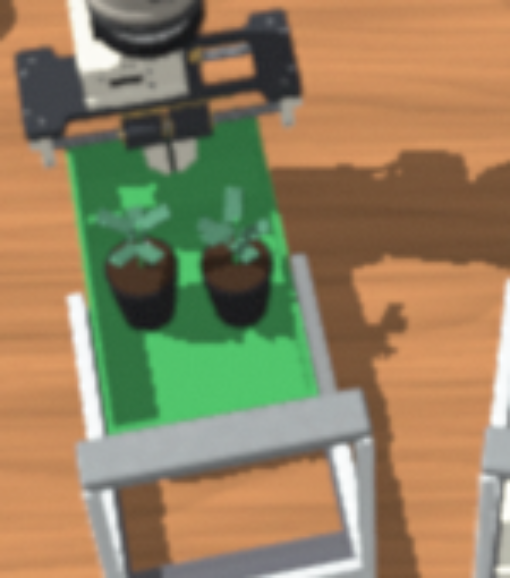

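>>> send_rows --motion '[[[-0.004, 0.001, 0, 0], [-0.008, 0.001, 0, 0], [-0.012, 0.001, 0, 0], [-0.016, 0.001, 0, 0], [-0.02, 0.001, 0, 0], [-0.023, 0.001, 0, 0], [-0.026, 0.001, 0, 0], [-0.028, 0.001, 0, 0]]]'

```text
time: 14.0
tool_pos: [0.4429, -0.1726, 0.0423]
tool_rot: [-1.562, 0.021, 0.176]
contact_force: [2.4, -1.0, -1.2]
opening: 0.0005
```

>>> send_rows --motion '[[[-0.0025, 0, 0, 0], [-0.005, 0, 0, 0], [-0.0075, 0, 0, 0]]]'

```text
time: 14.3
tool_pos: [0.4383, -0.1736, 0.0426]
tool_rot: [-1.563, 0.015, 0.174]
contact_force: [21.9, 10.5, -12.2]
opening: 0.0006
```

>>> send_rows --motion '[[[0.003, 0, 0, 0], [0.008, 0, 0, 0], [0.015, 0, 0, 0], [0.018, 0, 0, 0], [0.018, -0.03, 0, 0], [0.018, -0.07, 0, 0], [0.018, -0.11, 0, 0], [0.018, -0.14, 0, 0]]]'

```text
time: 15.1
tool_pos: [0.4586, -0.1713, 0.1847]
tool_rot: [-1.564, 0.014, 0.174]
contact_force: [1.5, -0.3, -0.2]
opening: 0.0004
```

```bash
python3 - <<'E'
from cell import sensors, read_camera
import cv2,pickle
s=sensors.observe();print(s["time"],s["tool_pos"],s["contact_force"])
d={}
for n in ("scene","side"):
    c=read_camera(n);d[n]=c;cv2.imwrite(f"pics/{n}11.png",c["frame"][:,:,::-1])
pickle.dump(d,open("c11.pkl","wb"))
cv2.imwrite("pics/s11z.png",cv2.resize(d["scene"]["frame"][200:385,205:425,::-1],(0,0),fx=3.2,fy=3.2,interpolation=cv2.INTER_CUBIC))
E
```

```text
15.1 [ 0.45856188 -0.1712906   0.18468533] [ 1.52345786 -0.30466822 -0.19824287]
```

View pics/s11z.png

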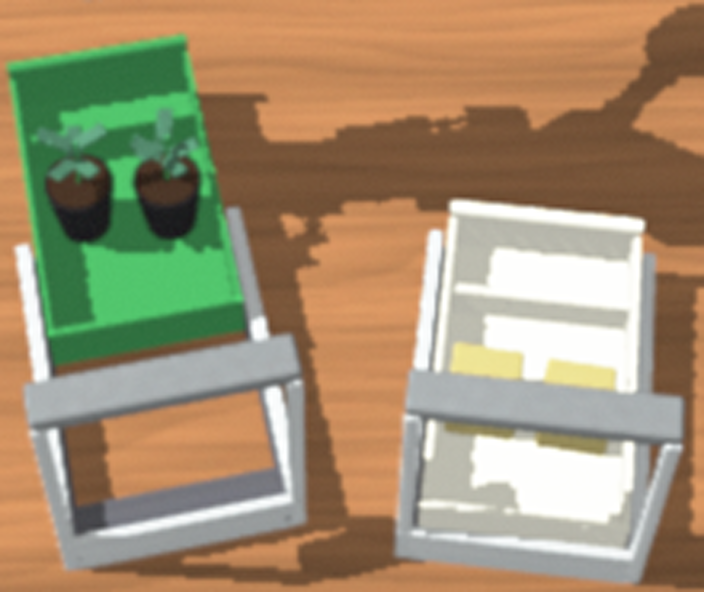

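View pics/side11.png

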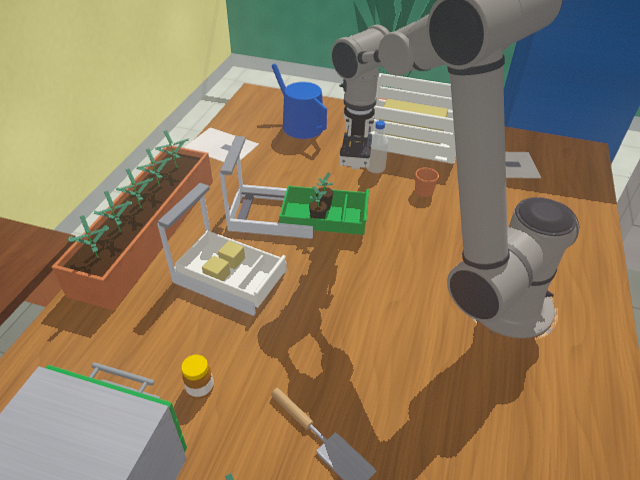

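View pics/scene11.png

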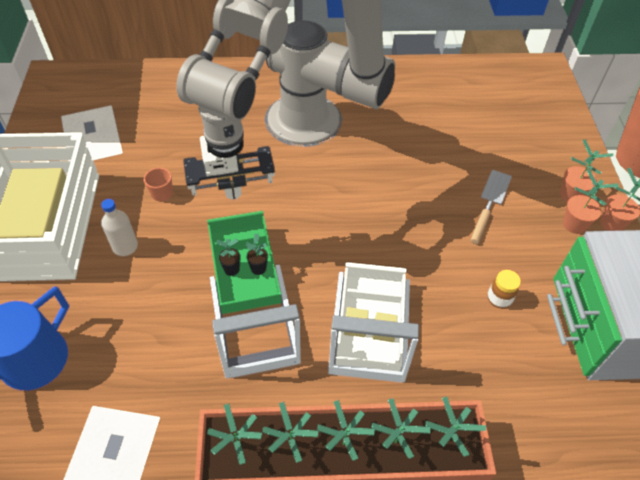

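```bash
python3 - <<'E'
import pickle,numpy as np
from h import *
d=pickle.load(open("c11.pkl","rb"));S=d["scene"]
u={}
for n,l,rail,th in (("g",[(10,68),(185,38)],(.56896,-.15077,0),9.4),("w",[(450,202),(643,222)],(.5921,.1555,0),-8.5)):
    P=[ray(S,(a/3.2+205,b/3.2+200),.073) for a,b in l];m=(P[0]+P[1])/2
    u=np.array([np.cos(np.radians(th)),np.sin(np.radians(th)),0]);print(n,m,"ahead of rail front",(np.array(rail)-m)@u)
a=pickle.load(open("c0.pkl","rb"))
for n in("scene","side"):
    e=np.abs(a[n]["frame"].astype(int)-d[n]["frame"]).sum(2)
    for nm,b in dict(scene=dict(bottle=(100,195,138,258),clay=(142,168,175,202),jar=(485,268,523,308),trowel=(470,168,512,246)),side=dict(jar=(178,352,216,398),trowel=(268,386,376,480),clay=(412,166,442,198)))[n].items():
        x0,y0,x1,y1=b;print(n,nm,(e[y0:y1,x0:x1]>60).mean().round(3))
E
```

```text
g [ 0.42881931 -0.17657163  0.073     ] ahead of rail front 0.14247298145004575
w [0.58633074 0.15594874 0.073     ] ahead of rail front 0.005772215501631149
scene bottle 0.0
scene clay 0.0
scene jar 0.243
scene trowel 0.63
side jar 0.051
side trowel 0.67
side clay 0.0
```

```bash
python3 -c "
from cell import hand_in
print(hand_in())"
```

```text
the job is handed in; nothing more can be done
None
```

I pushed the white tray fully home first, then hooked the green seedling tray behind its lip with the closed fingertips and drew it out to its outer stop. I backed off, lifted clear and handed in at about 15 s, with the arm touching nothing.

**White tray:** it stopped solidly at 19 N, against about 2 N of sliding friction. The camera shows its rear wall against the frame.

**Green tray:** it stopped solidly at about 24 N. The camera puts its lip about 137 mm further out from its rails than the white tray's lip, against a nominal 140 mm. That gap is within my measuring error of about 4 mm.

**Pots, blocks and the rest of the bench:** all pots and blocks are upright. The bottle and clay pot show no pixel change. The jar and trowel areas did change, but both sit at the same pixel positions, so I read that as shadow.

**Disagreements:**
- **Fingertip height:** the pictures showed the fingertips about 22–25 mm higher than the stated tool geometry.
    - My first attempt to hook the green tray passed over the lip without touching it; I lowered the tool and repeated it.
    - The white tray was therefore pushed near its top edge, which would explain the 15 N upward force at its stop.
- **Camera mismatch:** the scene and wrist cameras disagreed by about 1 cm in the forward direction on the lip positions.

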